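# Put the disc-cutter punches back in their stand by thickness

## Robot

A 6-joint arm with a two-finger parallel gripper is mounted at the origin on a cart in front of the work surface, level with it; the furniture and walls round the work are solid. World frame = base frame: x ahead of the robot, y to its left, z up, the work surface at z = 0. Lengths are in mm, angles in rad, forces in N, time in s.
With the tool pointing down it reaches from about 325 to 875 mm from the base axis. Payload 4.4 kg.
Tool frame: the origin (TCP) lies at the very end of the fingers, on their centre line; the grasp point (between the pads) lies 19 mm behind it (r.tcp_to_grasp is the distance from the TCP to the grasp point, in mm); z points along the fingers, y is the line along which they close (so a half turn about z gives the same grasp; the last joint's range is limited). The gripper opens to 85 mm and grips with 20 to 120 N. Pads are 22 mm wide; open, the fingers measure 114 mm over their backs; the gripper's body (76 mm by 85 mm) begins 54 mm behind the grasp point. The pads swing forward as they close: fully open they stand 13 mm farther back than shut.
Start: joints at [1.006, 0.207, 1.542, -0, 1.393, -0.15], TCP at [231.738, 526.236, 231.282] pointing down, gripper open.
Joint ranges: [-2.73, 2.73], [-0.86, 2.22], [0.23, 2.46], [-1.11, 4.25], [0.08, 2.63], [-2.82, 2.82]. Speed limits (rad/s): [2.79, 2.79, 3.14, 3.14, 3.14, 3.14].

## Interface

Orientations are given as a rotation vector (axis times angle).
In Python, from rig import r gives the robot as it stands.
- The arm moves only by the tool step_hand, called after "Emit:" by a JSON object that holds its "method" and its "body". Schema: {"type":"object","properties":{"steps":{"type":"array","items":{"type":"array","items":{"type":"number"},"minItems":7,"maxItems":7},"minItems":1,"maxItems":12},"grip_force":{"type":"number"},"only":{"type":"string"},"quiet":{"type":"boolean"},"lines":{"type":"string"}},"required":["steps"],"additionalProperties":false}. steps is a list of rows, 1 to 12 of them, each of 7 numbers: the finger opening in mm, then dx, dy, dz in shares of 30 cm (1.0 is 30 cm), then a rotation vector rx, ry, rz in fractions of the full range, 1 being 2 pi rad; each row shifts and turns the commanded pose from where the row before left it, along the tool's axes as they then stand; what a row does not reach is not made up. A row lasts 1/12 s, in which the tool goes at most 41.7 mm and 0.125 rad, less where a joint would pass 70% of its speed; a pose out of reach is approached as far as the arm can. The fingers move at their own pace and stop on an object; grip_force is the grip in N (left out, the last holds). Time passes only in rows, so rows that do not move let the fingers close. The tool returns the time, the measured TCP pose, the force, the opening and the grip force at its end. only (a regular expression) keeps the lines of the reply that match it, lines (a string "A,B") keeps lines A to B, and quiet returns only ok. Input that does not fit is refused with a message, and nothing moves.
- r.get_state(): the state, without advancing time (a new reading comes with each control period).
- r.snapshot(name): name is "scene" or "top"; returns the picture (384x512x3 uint8, red, green, blue); there is no depth.
- r.calibration(name): a dict with "mtx" (3x3 intrinsics, pixels), "origin" and "attitude" of the camera in the world. Camera axes: x right, y down, z forward; pixel columns grow to the right and rows downward; lengths in mm; the calibration is good to about 2 mm. A picture is of the moment at which its call begins. calibration takes no time and is no camera call.
- r.hand_in(): hands the job in; it is judged then, once.
The state is a dict: "time_s": time; "joint_pos": joint angles; "joint_velocities": joint speeds; "joint_efforts": joint torques, N m; "position": TCP position; "ee_rot": TCP orientation; "contact_force": force on the tool from outside, world axes, zero at the start; "moment": the same for the moment, N m; "grip_width": finger opening in mm; "grip_force": force on a finger pad.
Only numpy, scipy, OpenCV 4.12 (cv2) and the standard library are available. Lean on these libraries where they do the work, as an engineer would, in place of code of your own. Each camera call takes 0.05 s, during which the arm holds its last target. There are 200 camera calls.

## Task

Put the four steel disc-cutter punches back in the wooden stand in order of thickness: the thickest in the recess next to the raised dark end stop, then each thinner one in turn, so that the thinnest is at the plain end. Each one stands upright, as it does now, flat on the floor of its own recess.

Things in the scene. Friction and masses are not known exactly. Their poses are not given: they have to be found in the camera images.
- stand: Fixed wooden stand, 288 long (its y) x 76 wide x 20 mm high, on the table at any yaw. Four equal round recesses 56 mm across run in a row along it, centres at y = +93, +31, -31, -93 mm. The +y end carries a raised dark wooden stop, 22 mm thick, 36 mm high above the table, with two brass screws; the other end is plain. Origin: on the table under the middle of the row; z up.
- seat_1: Dark rubber pad on the floor of the stand's recess that is first, next to the raised dark stop. Origin: centre of the pad's upper face, 14 mm above the table and 6 mm below the stand's top face; the recess is 56 mm across; axes as the stand's.
- seat_2: Dark rubber pad on the floor of the stand's recess that is second from the raised dark stop. Origin: centre of the pad's upper face, 14 mm above the table and 6 mm below the stand's top face; the recess is 56 mm across; axes as the stand's.
- seat_3: Dark rubber pad on the floor of the stand's recess that is third from the raised dark stop. Origin: centre of the pad's upper face, 14 mm above the table and 6 mm below the stand's top face; the recess is 56 mm across; axes as the stand's.
- seat_4: Dark rubber pad on the floor of the stand's recess that is fourth, at the plain end. Origin: centre of the pad's upper face, 14 mm above the table and 6 mm below the stand's top face; the recess is 56 mm across; axes as the stand's.
- punch_40: Loose plain steel disc-cutter punch, an upright cylinder 40 mm across and 50 mm tall, about 0.49 kg: the thickest of four alike in height. Stands on its flat cutting end; the striking end above has a fine groove and bevelled rim. Origin: centre of its underside, z up along the cylinder.
- punch_32: Loose plain steel disc-cutter punch, an upright cylinder 32 mm across and 50 mm tall, about 0.31 kg: the second thickest of four alike in height. Stands on its flat cutting end; the striking end above has a fine groove and bevelled rim. Origin: centre of its underside, z up along the cylinder.
- punch_25: Loose plain steel disc-cutter punch, an upright cylinder 25 mm across and 50 mm tall, about 0.19 kg: the third thickest of four alike in height. Stands on its flat cutting end; the striking end above has a fine groove and bevelled rim. Origin: centre of its underside, z up along the cylinder.
- punch_18: Loose plain steel disc-cutter punch, an upright cylinder 18 mm across and 50 mm tall, about 0.10 kg: the thinnest of four alike in height. Stands on its flat cutting end; the striking end above has a fine groove and bevelled rim. Origin: centre of its underside, z up along the cylinder.

How it is judged:
By the outcome, as a careful person would: the job done as asked, in the order asked, and still so for the second after the job is handed in, with the robot touching nothing.
It also fails if it takes over 102 s, if anything falls off the work surface, if the arm or the gripper's body presses on something with over 40 N, if the wrist force passes 120 N, or if a joint passes its speed limit or range.

## Working session

There is one attempt and no reset: what is moved stays moved. The work goes in short steps, Python scripts to look and compute and a tool call to move; the robot and the scene stay as the last step left them, time stands still between calls to the robot, and variables do not carry over. Pictures are saved under pics/ and viewed, at most 14 in all, crops included, and the job is handed in when it is done.

```bash
ls; mkdir -p pics; python3 - <<'E'
from rig import r
import cv2
for n in("top","scene"):
    cv2.imwrite(f"pics/{n}0.png",r.snapshot(n)[...,::-1]); print(n,r.calibration(n))
s=r.get_state();print(s["position"],s["ee_rot"],s["time_s"])
E
```

```text
pics
rig.py
top {'mtx': array([[440.21676686,   0.        , 253.46270724],
       [  0.        , 440.21676686, 192.48006545],
       [  0.        ,   0.        ,   1.        ]]), 'origin': array([ 448.80401789,    6.56252086, 1015.40921344]), 'attitude': array([-2.15920701,  2.14574009, -0.07282752])}
scene {'mtx': array([[496.98391562,   0.        , 261.06818021],
       [  0.        , 496.98391562, 193.28859179],
       [  0.        ,   0.        ,   1.        ]]), 'origin': array([ -70.04309398, -671.60582513,  942.37889612]), 'attitude': array([-2.20838361,  0.87023038, -0.36065599])}
[231.38073712 525.63156926 230.20899497] [-0.64677692 -3.07354471  0.00312888] 0.1
```

View pics/top0.png

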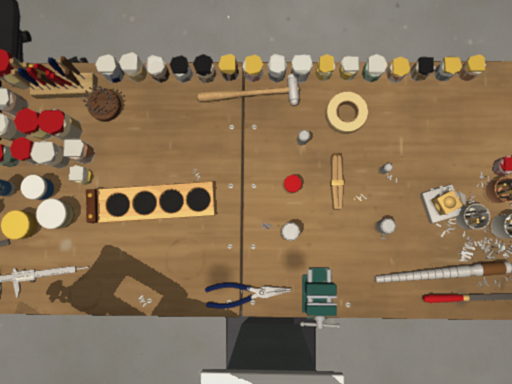

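View pics/scene0.png

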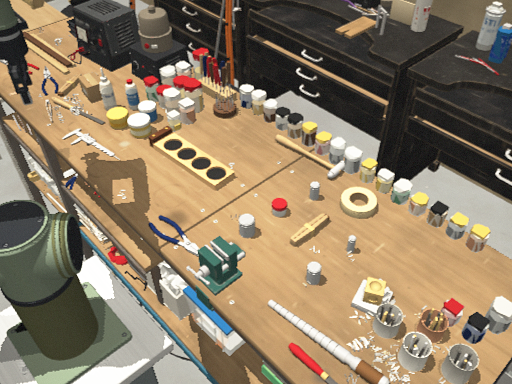

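The top view shows the stand centred near (152,202), with its dark stop at the left (92,205). The punches are near (291,231), (305,136), (387,225) and (388,168). I'll zoom in for edges.

```bash
python3 - <<'E'
import cv2,numpy as np
t=cv2.imread("pics/top0.png");s=cv2.imread("pics/scene0.png")
def c(i,u,v,h=24,k=8): return cv2.resize(i[v-h:v+h,u-h:u+h],None,fx=4,fy=4,interpolation=cv2.INTER_NEAREST)
a=np.hstack([c(t,*p) for p in((291,231),(305,136),(387,225),(388,168))])
b=np.hstack([c(s,*p) for p in((247,226),(315,190),(314,272),(351,243))])
cv2.imwrite("pics/c1.png",np.vstack([a,b]))
E
```

```text
(no output)
```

View pics/c1.png

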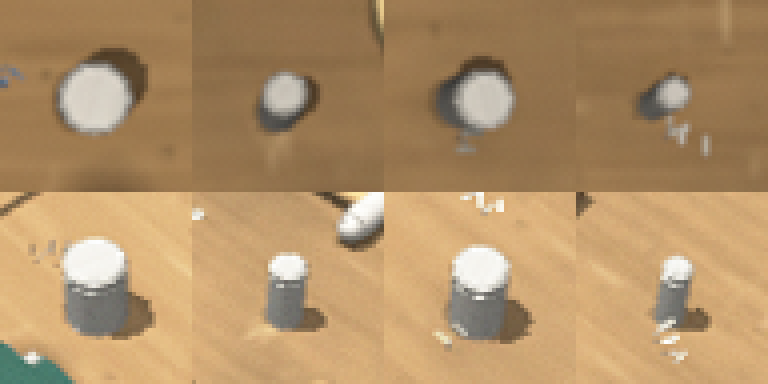

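```bash
cat > h.py <<'E'
import cv2,numpy as np
from rig import r
from scipy.spatial.transform import Rotation as R
def ray(cam,uv,z):
    k=r.calibration(cam);d=R.from_rotvec(k["attitude"]).as_matrix()@np.linalg.solve(k["mtx"],[uv[0],uv[1],1.])
    o=k["origin"];return o+d*(z-o[2])/d[2]
def blobs(mask,amin,amax):
    n,_,st,ce=cv2.connectedComponentsWithStats(mask.astype(np.uint8))
    return [(ce[i],st[i,4],st[i,2:4]) for i in range(1,n) if amin<st[i,4]<amax]
def tops(cam,seeds,z=50,img=None):
    i=(r.snapshot(cam) if img is None else img).astype(int)
    m=(i.min(2)>150)&(i.max(2)-i.min(2)<40)
    bl=blobs(m,15,900)
    for s in seeds:
        b=min(bl,key=lambda b:np.hypot(*(b[0]-s)))
        p=ray(cam,b[0],z);mm=np.linalg.norm(ray(cam,b[0]+[1,0],z)-p)
        print(cam,s,b[0].round(1),"xy",p[:2].round(1),"d",round(2*np.sqrt(b[1]/np.pi)*mm,1),b[2])
E
python3 - <<'E'
from h import *
t=cv2.imread("pics/top0.png")[...,::-1];s=cv2.imread("pics/scene0.png")[...,::-1]
tops("top",[(291,231),(305,136),(387,225),(388,168)],img=t)
tops("scene",[(247,219),(315,184),(314,265),(351,237)],img=s)
# recesses
P=[]
for cam,i,box in(("top",t,(95,180,215,222)),("scene",s,(155,135,240,190))):
    x0,y0,x1,y1=box;m=np.zeros(i.shape[:2],bool);m[y0:y1,x0:x1]=i[y0:y1,x0:x1].max(2)<70
    for b in sorted(blobs(m,60,900),key=lambda b:b[0][0]):print(cam,"recess",b[0].round(1),b[1:],ray(cam,b[0],17)[:2].round(1))
h=cv2.cvtColor(t,cv2.COLOR_RGB2HSV);sub=t[170:230,75:225].astype(int)
m=((sub[...,0]>190)&(sub[...,0]-sub[...,2]>60)).astype(np.uint8);m=cv2.morphologyEx(m,cv2.MORPH_CLOSE,np.ones((3,3)))
c=max(cv2.findContours(m,0,2)[0],key=cv2.contourArea)
for q in cv2.boxPoints(cv2.minAreaRect(c)):print("corner",q+[75,170],ray("top",q+[75,170],20)[:2].round(1))
E
```

```text
top (291, 231) [290.  231.4] xy [462.9 -40.1] d 36.1 [17 16]
top (305, 136) [303.7 135. ] xy [677.  -70.6] d 20.3 [9 9]
top (387, 225) [387.9 225.8] xy [ 476.5 -251.6] d 28.1 [14 13]
top (388, 168) [388.1 167. ] xy [ 605.2 -255. ] d 14.3 [7 7]
scene (247, 219) [246.  219.5] xy [459.9 -41.6] d 34.4 [16 12]
scene (315, 184) [314.5 184.6] xy [673.  -71.5] d 20.8 [10  6]
scene (314, 265) [313.5 267. ] xy [ 474.1 -252. ] d 28.7 [14 11]
scene (351, 237) [351.6 238.3] xy [ 601.1 -256. ] d 17.2 [8 8]
top recess [ 95.7 206.4] (np.int32(73), array([ 3, 33], dtype=int32)) [517.3 404.8]
top recess [117.6 204.4] (np.int32(387), array([22, 22], dtype=int32)) [522.1 353.9]
top recess [144.3 202.5] (np.int32(392), array([22, 22], dtype=int32)) [526.7 291.9]
top recess [171.1 200.7] (np.int32(395), array([23, 22], dtype=int32)) [531.2 230.2]
top recess [198.  199.1] (np.int32(395), array([23, 23], dtype=int32)) [535.2 168.4]
scene recess [172.6 144.7] (np.int32(112), array([17,  9], dtype=int32)) [521.  355.6]
scene recess [186.5 153.9] (np.int32(121), array([18,  9], dtype=int32)) [525.2 292.9]
scene recess [200.9 163.4] (np.int32(134), array([18, 10], dtype=int32)) [529.9 231.2]
scene recess [215.5 173.4] (np.int32(143), array([18, 10], dtype=int32)) [533.4 169.9]
corner [ 96.91625786 189.04894447] [557.1 402.4]
corner [211.58073425 181.57082176] [575.4 137.5]
corner [213.73085022 214.53929138] [500.  131.2]
corner [ 99.06637573 222.01741791] [481.3 394. ]
```

The diameters rank clearly (36, 28, 20 and 14–17 mm for the bright tops, bevels excluded). The recesses are 62 mm apart, as specified, and both cameras agree to within 4 mm. I'll close the fingers across the stand (along its x) and work out the moves.

```bash
cat >> h.py <<'E'
T=dict(s1=(521.6,354.6),s2=(526,292.4),s3=(530.6,230.8),s4=(534.5,169.2),p40=(461.5,-40.8),p32=(475.3,-251.8),p25=(675,-70.9),p18=(603.2,-255.5))
def go(name,z=None,xy=None):
    s=r.get_state();M=R.from_rotvec(s["ee_rot"]).as_matrix();p=s["position"]
    x,y=xy or T[name];d=np.array([x,y,p[2] if z is None else z])-p
    a=np.array([.9975,.07,0]);a=a*np.sign(a@M[:,1]) if abs(a@M[:,1])>.01 else a
    yaw=M.T@np.cross(M[:,1],a)
    print(name,"tool d",(M.T@d).round(1),"world d",d.round(1),"rot to stand-x",yaw.round(3),"j6",s["joint_pos"][5].round(2),"grip",s["grip_width"],s["grip_force"],"t",s["time_s"])
    print("tilt to mend",np.cross(M[:,2],[0,0,-1])@M, "M",M.round(3).tolist())
E
python3 -c "
from h import *
go('p40',z=14)"
```

```text
p40 tool d [-439.  -425.2  217. ] world d [ 230.1 -566.4 -216.2] rot to stand-x [-0.001  0.     0.885] j6 -0.15 grip 85.2617697322982 0.0 t 0.1
tilt to mend [-2.10035005e-03 -3.05787129e-04 -8.01146324e-23] M [[-0.915, 0.403, -0.001], [0.403, 0.915, -0.002], [0.0, -0.002, -1.0]]
```

The rows are not in the units I measure in: shifts go in shares of 30 cm and turns go in shares of 2 pi rad. I convert before sending: 0.12 rad / 6.2832 = 0.0191.

Emit:
{"method": "step_hand", "body": {"steps": [[85,0,0,0,0,0,0.0191],[85,0,0,0,0,0,0.0191],[85,0,0,0,0,0,0.0191],[85,0,0,0,0,0,0.0191],[85,0,0,0,0,0,0.0191],[85,0,0,0,0,0,0.0191],[85,0,0,0,0,0,0.0191],[85,0,0,0,0,0,0.0191],[85,0,0,0,0,0,0.0191],[85,0,0,0,0,0,0.001],[85,0,0,0,0,0,0]], "grip_force": 80}}

```text
time_s: 1.02
position: [231.6, 525.9, 230.7]
ee_rot: [2.139, 2.301, -0.002]
contact_force: [0.3, -0.1, 0.1]
grip_width: 85.1
grip_force: 0.0
```

```bash
python3 -c "
from h import *
go('p40',z=14)"
```

```text
p40 tool d [-581.8  188.3  217.1] world d [ 229.9 -566.7 -216.7] rot to stand-x [-0.001 -0.     0.003] j6 0.93 grip 85.11007464586731 0.0 t 1.0167
tilt to mend [-6.05955441e-04  8.63078514e-04 -4.69531381e-23] M [[-0.073, 0.997, -0.001], [0.997, 0.073, -0.001], [-0.001, -0.001, -1.0]]
```

In the tool's units: -38 mm / 300 = -0.1267, -20 mm / 300 = -0.0667.

Emit:
{"method": "step_hand", "body": {"steps": [[85,-0.0667,0.02,0,0,0,0],[85,-0.1267,0.04,0,0,0,0],[85,-0.1267,0.04,0,0,0,0],[85,-0.1267,0.04,0,0,0,0],[85,-0.1267,0.04,0.0333,0,0,0],[85,-0.1267,0.04,0.0333,0,0,0],[85,-0.1267,0.04,0.0333,0,0,0],[85,-0.1267,0.04,0.0333,0,0,0],[85,-0.1267,0.04,0.0333,0,0,0],[85,-0.1267,0.04,0.0333,0,0,0],[85,-0.1267,0.04,0.0333,0,0,0],[85,-0.1267,0.04,0.0333,0,0,0]]}}

```text
time_s: 2.02
position: [400.3, 97.1, 151.1]
ee_rot: [2.138, 2.301, 0.001]
contact_force: [0.9, 0.1, 0.0]
grip_width: 85.2
grip_force: 0.0
```

Emit:
{"method": "step_hand", "body": {"steps": [[85,-0.1267,0.04,0.0333,0,0,0],[85,-0.1267,0.04,0.0333,0,0,0],[85,-0.1267,0.04,0.0333,0,0,0],[85,-0.1267,0.04,0.0333,0,0,0],[85,-0.0667,0.0267,0,0,0,0],[85,0,0,0,0,0,0],[85,0,0,0,0,0,0]]}}

```text
time_s: 2.6
position: [468.1, -69.7, 111.1]
ee_rot: [-2.143, -2.296, -0.0]
contact_force: [0.0, -0.0, -0.8]
grip_width: 84.8
grip_force: 0.0
```

```bash
python3 -c "
from h import *
go('p40',z=14)"
```

```text
p40 tool d [29.2 -4.5 97.1] world d [ -6.6  28.9 -97.1] rot to stand-x [-0.001 -0.    -0.001] j6 -0.4 grip 84.7762794864969 0.0 t 2.6
tilt to mend [-5.06887359e-04 -5.71966740e-04 -9.58433017e-25] M [[-0.069, 0.998, -0.001], [0.998, 0.069, 0.001], [0.001, -0.001, -1.0]]
```

In the tool's units: 30 mm / 300 = 0.1, 25 mm / 300 = 0.0833.

Emit:
{"method": "step_hand", "body": {"steps": [[85,0.05,-0.0067,0,0,0,0],[85,0.0467,-0.0083,0,0,0,0],[85,0,0,0.0833,0,0,0],[85,0,0,0.1,0,0,0],[85,0,0,0.0833,0,0,0],[85,0,0,0.04,0,0,0],[85,0,0,0.0167,0,0,0],[85,0,0,0,0,0,0]]}}

```text
time_s: 3.27
position: [459.7, -38.5, 13.3]
ee_rot: [-2.137, -2.298, 0.002]
contact_force: [0.5, 0.8, -0.3]
grip_width: 85.2
grip_force: 0.0
```

Emit:
{"method": "step_hand", "body": {"steps": [[35,0,0,0,0,0,0],[35,0,0,0,0,0,0],[35,0,0,0,0,0,0],[35,0,0,0,0,0,0],[35,0,0,0,0,0,0],[35,0,0,0,0,0,0],[35,0,0,0,0,0,0],[35,0,0,0,0,0,0]], "grip_force": 90}}

```text
time_s: 3.93
position: [463.1, -40.4, 15.9]
ee_rot: [2.141, 2.296, 0.003]
contact_force: [0.0, 1.2, 5.4]
grip_width: 37.5
grip_force: 89.5
```

```bash
python3 -c "
from h import *
go('s1',z=80)"
```

```text
s1 tool d [389.9  86.1 -64.1] world d [ 58.5 395.   64.1] rot to stand-x [ 0.003  0.    -0.   ] j6 -0.34 grip 37.4725390160296 89.47089441258868 t 3.9333
tilt to mend [ 3.16257270e-03  6.69168399e-04 -3.38526221e-23] M [[-0.07, 0.998, 0.003], [0.998, 0.07, -0.0], [-0.001, 0.003, -1.0]]
```

In the tool's units: -30 mm / 300 = -0.1, -25 mm / 300 = -0.0833.

Emit:
{"method": "step_hand", "body": {"steps": [[35,0,0,-0.0333,0,0,0],[35,0,0,-0.0833,0,0,0],[35,0,0,-0.1,0,0,0],[35,0,0,-0.05,0,0,0],[35,0,0,0,0,0,0]]}}

```text
time_s: 4.35
position: [464.3, -40.9, 98.3]
ee_rot: [2.137, 2.292, 0.006]
contact_force: [1.1, 0.1, -3.8]
grip_width: 36.9
grip_force: 91.4
```

```bash
python3 - <<'E'
from h import *
i=r.snapshot("scene");cv2.imwrite("pics/l1.png",cv2.resize(i[100:300,150:400,::-1],None,fx=3,fy=3))
go('s1')
E
```

```text
s1 tool d [ 3.901e+02  8.630e+01 -2.000e-01] world d [ 58.8 395.1   0. ] rot to stand-x [ 0.004  0.    -0.   ] j6 -0.34 grip 37.10735526477302 91.39233723930374 t 4.4
tilt to mend [ 4.29106536e-03  1.56576092e-03 -3.67209879e-22] M [[-0.07, 0.998, 0.004], [0.998, 0.07, -0.001], [-0.002, 0.004, -1.0]]
```

View pics/l1.png

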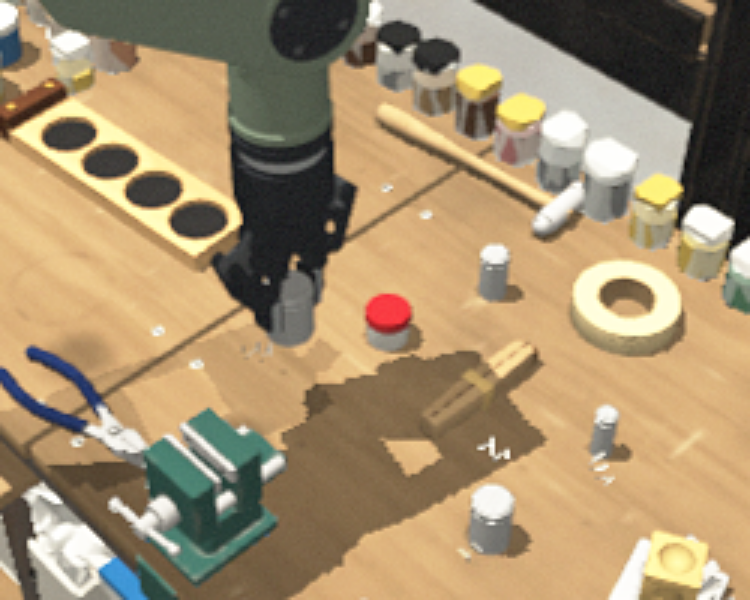

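The punch is held upright and the other three are undisturbed. On to recess 1.

In the tool's units: 36 mm / 300 = 0.12, 30 mm / 300 = 0.1.

Emit:
{"method": "step_hand", "body": {"steps": [[35,0.05,0.01,0,0,0,0],[35,0.1,0.0233,0,0,0,0],[35,0.12,0.0267,0,0,0,0],[35,0.12,0.0267,0,0,0,0],[35,0.12,0.0267,0,0,0,0],[35,0.12,0.0267,0,0,0,0],[35,0.12,0.0267,0,0,0,0],[35,0.12,0.0267,0,0,0,0],[35,0.12,0.0267,0,0,0,0],[35,0.12,0.0267,0,0,0,0],[35,0.12,0.0267,0,0,0,0],[35,0.0667,0.0133,0,0,0,0]]}}

```text
time_s: 5.4
position: [518.3, 357.1, 91.5]
ee_rot: [-2.138, -2.298, 0.004]
contact_force: [0.2, -0.2, -3.8]
grip_width: 37.1
grip_force: 91.2
```

Emit:
{"method": "step_hand", "body": {"steps": [[35,0,0.0067,0,0,0,0],[35,0,0,0,0,0,0]]}}

```text
time_s: 5.57
position: [520.2, 354.3, 91.4]
ee_rot: [-2.139, -2.3, 0.007]
contact_force: [-1.1, -0.0, -4.9]
grip_width: 37.2
grip_force: 91.2
```

```bash
python3 -c "
from h import *
go('s1',z=30)"
```

```text
s1 tool d [ 0.3  1.6 61.4] world d [  1.4   0.3 -61.4] rot to stand-x [-0.004 -0.     0.002] j6 0.39 grip 37.17836206721677 91.21038403973216 t 5.5667
tilt to mend [-4.18984530e-03  2.32480737e-03 -5.45628420e-22] M [[-0.072, 0.997, -0.004], [0.997, 0.072, -0.003], [-0.002, -0.004, -1.0]]
```

In the tool's units: 25 mm / 300 = 0.0833, 15 mm / 300 = 0.05.

Emit:
{"method": "step_hand", "body": {"steps": [[35,0,0.0047,0.05,0,0,0],[35,0,0,0.0833,0,0,0],[35,0,0,0.04,0,0,0],[35,0,0,0.0167,0,0,0],[35,0,0,0.0033,0,0,0],[35,0,0,0,0,0,0]]}}

```text
time_s: 6.07
position: [523.1, 353.4, 35.8]
ee_rot: [-2.143, -2.297, 0.002]
contact_force: [-0.5, 0.1, -5.3]
grip_width: 37.1
grip_force: 91.2
```

```bash
python3 - <<'E'
from h import *
go('s1',z=30); print(r.get_state()["contact_force"])
i=r.snapshot("scene");cv2.imwrite("pics/l2.png",cv2.resize(i[80:220,110:300,::-1],None,fx=4,fy=4))
E
```

```text
s1 tool d [ 1.3 -1.4  5.8] world d [-1.5  1.2 -5.8] rot to stand-x [-0.001  0.    -0.001] j6 0.39 grip 37.09751630136148 91.20057581996662 t 6.0667
tilt to mend [-1.21871974e-03  6.01047435e-04  2.31505154e-23] M [[-0.069, 0.998, -0.001], [0.998, 0.069, -0.001], [-0.001, -0.001, -1.0]]
[-0.5475481   0.12232505 -5.28069708]
```

View pics/l2.png

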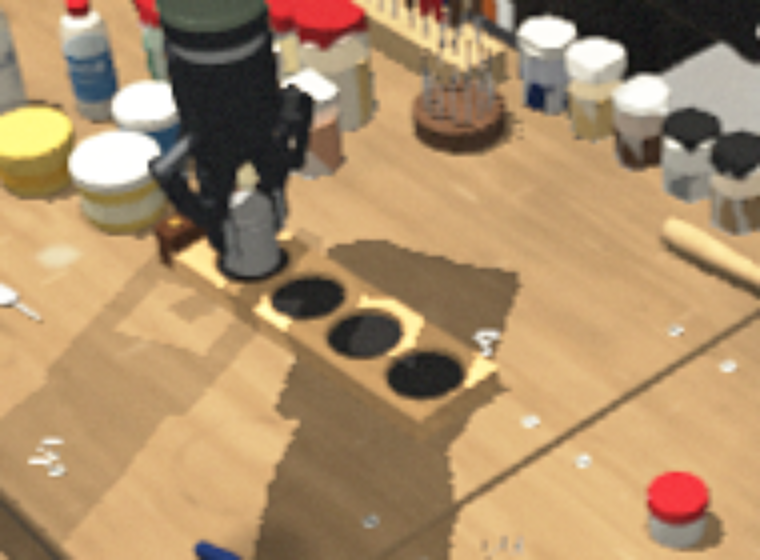

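The punch hangs centred above recess 1. I'll lower it to contact.

In the tool's units: 3 mm / 300 = 0.01, 1 mm / 300 = 0.0033.

Emit:
{"method": "step_hand", "body": {"steps": [[35,0,0,0.01,0,0,0],[35,0,0,0.0033,0,0,0],[35,0,0,0,0,0,0]]}}

```text
time_s: 6.37
position: [523.7, 354.4, 32.9]
ee_rot: [2.142, 2.298, 0.001]
contact_force: [-0.5, -0.4, -3.8]
grip_width: 37.0
grip_force: 91.2
```

Emit:
{"method": "step_hand", "body": {"steps": [[35,0,0,0.0033,0,0,0],[35,0,0,0,0,0,0]]}}

```text
time_s: 6.53
position: [523.4, 354.3, 31.5]
ee_rot: [2.142, 2.298, 0.0]
contact_force: [-1.3, 0.1, -4.1]
grip_width: 36.8
grip_force: 91.2
```

In the tool's units: 1 mm / 300 = 0.0033.

Emit:
{"method": "step_hand", "body": {"steps": [[35,0,0,0.0033,0,0,0],[35,0,0,0,0,0,0]]}}

```text
time_s: 6.7
position: [523.3, 354.2, 30.2]
ee_rot: [-2.142, -2.298, 0.0]
contact_force: [-0.5, -0.4, -4.6]
grip_width: 37.4
grip_force: 91.2
```

Emit:
{"method": "step_hand", "body": {"steps": [[35,0,0,0.0033,0,0,0],[35,0,0,0,0,0,0]]}}

```text
time_s: 6.87
position: [523.4, 354.3, 30.0]
ee_rot: [-2.142, -2.298, 0.0]
contact_force: [-3.3, -0.3, 1.1]
grip_width: 36.9
grip_force: 91.9
```

Emit:
{"method": "step_hand", "body": {"steps": [[35,0,0,0.0017,0,0,0],[35,0,0,0,0,0,0]]}}

```text
time_s: 7.03
position: [523.4, 354.3, 29.9]
ee_rot: [-2.142, -2.298, 0.0]
contact_force: [-3.0, -1.7, 3.8]
grip_width: 37.0
grip_force: 92.3
```

Contact made at 30 mm, as expected. Release and rise.

In the tool's units: -30 mm / 300 = -0.1, -15 mm / 300 = -0.05.

Emit:
{"method": "step_hand", "body": {"steps": [[60,0,0,0,0,0,0],[60,0,0,0,0,0,0],[70,0,0,0,0,0,0],[70,0,0,0,0,0,0],[85,0,0,-0.05,0,0,0],[85,0,0,-0.1,0,0,0],[85,0,0,-0.1,0,0,0],[85,0,0,-0.05,0,0,0],[85,0,0,0,0,0,0]]}}

```text
time_s: 7.78
position: [527.0, 356.0, 124.4]
ee_rot: [2.14, 2.295, 0.016]
contact_force: [0.8, 1.2, 0.0]
grip_width: 84.8
grip_force: 0.0
```

```bash
python3 -c "
from h import *
go('p32',z=14)"
```

```text
p32 tool d [-603.2  -95.2  107. ] world d [ -51.7 -607.8 -110.4] rot to stand-x [ 0.01 -0.    0.  ] j6 0.39 grip 84.77093521209879 0.0 t 7.7833
tilt to mend [ 9.94404335e-03 -4.09336130e-03  3.34570804e-21] M [[-0.07, 0.997, 0.01], [0.998, 0.07, 0.005], [0.004, 0.01, -1.0]]
```

In the tool's units: -38 mm / 300 = -0.1267, -20 mm / 300 = -0.0667.

Emit:
{"method": "step_hand", "body": {"steps": [[85,-0.0667,-0.01,0,0,0,0],[85,-0.1267,-0.02,0,0,0,0],[85,-0.1267,-0.02,0,0,0,0],[85,-0.1267,-0.02,0,0,0,0],[85,-0.1267,-0.02,0,0,0,0],[85,-0.1267,-0.02,0,0,0,0],[85,-0.1267,-0.02,0,0,0,0],[85,-0.1267,-0.02,0,0,0,0],[85,-0.1267,-0.02,0,0,0,0],[85,-0.1267,-0.02,0,0,0,0],[85,-0.1267,-0.02,0,0,0,0],[85,-0.1267,-0.02,0,0,0,0]]}}

```text
time_s: 8.78
position: [484.1, -89.1, 117.8]
ee_rot: [-2.142, -2.297, 0.001]
contact_force: [0.5, -0.1, -0.5]
grip_width: 85.3
grip_force: 0.0
```

Emit:
{"method": "step_hand", "body": {"steps": [[85,-0.1267,-0.02,0,0,0,0],[85,-0.1267,-0.02,0,0,0,0],[85,-0.1267,-0.02,0,0,0,0],[85,-0.1,-0.02,0,0,0,0],[85,-0.05,-0.0067,0,0,0,0],[85,0,0,0,0,0,0],[85,0,0,0,0,0,0]]}}

```text
time_s: 9.37
position: [469.8, -247.7, 117.8]
ee_rot: [-2.143, -2.294, -0.001]
contact_force: [0.1, 0.6, -1.1]
grip_width: 85.1
grip_force: 0.0
```

```bash
python3 -c "
from h import *
go('p32',z=14)"
```

```text
p32 tool d [ -4.7   5.3 103.8] world d [   5.5   -4.1 -103.8] rot to stand-x [-0.001 -0.    -0.002] j6 -0.72 grip 85.14881740932933 0.0 t 9.3667
tilt to mend [-1.02441050e-03 -1.90113987e-03 -5.15799478e-23] M [[-0.068, 0.998, -0.001], [0.998, 0.068, 0.002], [0.002, -0.001, -1.0]]
```

In the tool's units: 35 mm / 300 = 0.1167, 25 mm / 300 = 0.0833.

Emit:
{"method": "step_hand", "body": {"steps": [[85,-0.0157,0.0177,0,0,0,0],[85,0,0,0.0833,0,0,0],[85,0,0,0.1167,0,0,0],[85,0,0,0.0833,0,0,0],[85,0,0,0.0433,0,0,0],[85,0,0,0.0167,0,0,0],[85,0,0,0,0,0,0]]}}

```text
time_s: 9.95
position: [475.4, -250.0, 14.2]
ee_rot: [-2.137, -2.297, 0.0]
contact_force: [-0.4, -0.0, -0.3]
grip_width: 85.0
grip_force: 0.0
```

Emit:
{"method": "step_hand", "body": {"steps": [[28,0,0,0,0,0,0],[28,0,0,0,0,0,0],[28,0,0,0,0,0,0],[28,0,0,0,0,0,0],[28,0,0,0,0,0,0],[28,0,0,0,0,0,0],[28,0,0,0,0,0,0],[28,0,0,0,0,0,0],[28,0,0,0,0,0,0]], "grip_force": 90}}

```text
time_s: 10.7
position: [477.1, -252.9, 17.2]
ee_rot: [2.141, 2.296, 0.001]
contact_force: [0.6, 1.1, 6.2]
grip_width: 29.7
grip_force: 68.3
```

```bash
python3 -c "
from h import *
go('s2',z=90);tops('top',[(117,204)],64);tops('scene',[(172,135)],64)"
```

```text
s2 tool d [540.5  86.9 -73.4] world d [ 48.9 545.3  72.8] rot to stand-x [ 0.002 -0.    -0.   ] j6 -0.72 grip 29.709079024385556 68.34574560401961 t 10.7
tilt to mend [ 2.23295351e-03  1.41095190e-03 -6.48208084e-23] M [[-0.07, 0.998, 0.002], [0.998, 0.07, -0.001], [-0.001, 0.002, -1.0]]
top (117, 204) [110.5 202.8] xy [522.1 353.5] d 36.1 [16 18]
scene (172, 135) [170.7 133.1] xy [518.2 350.7] d 32.5 [14 10]
```

In the tool's units: 38 mm / 300 = 0.1267, -30 mm / 300 = -0.1.

Emit:
{"method": "step_hand", "body": {"steps": [[24,0,0,0,0,0,0],[24,0,0,-0.0333,0,0,0],[24,0,0,-0.0833,0,0,0],[24,0,0,-0.1,0,0,0],[24,0,0,-0.04,0,0,0],[24,0.05,0.0067,0,0,0,0],[24,0.1,0.0167,0,0,0,0],[24,0.1267,0.02,0,0,0,0],[24,0.1267,0.02,0,0,0,0],[24,0.1267,0.02,0,0,0,0],[24,0.1267,0.02,0,0,0,0],[24,0.1267,0.02,0,0,0,0]]}}

```text
time_s: 11.8
position: [494.5, -12.7, 91.3]
ee_rot: [-2.141, -2.295, 0.002]
contact_force: [1.0, 0.8, -2.5]
grip_width: 29.1
grip_force: 89.2
```

Emit:
{"method": "step_hand", "body": {"steps": [[24,0.1267,0.02,0,0,0,0],[24,0.1267,0.02,0,0,0,0],[24,0.1267,0.02,0,0,0,0],[24,0.1267,0.02,0,0,0,0],[24,0.1267,0.02,0,0,0,0],[24,0.1267,0.02,0,0,0,0],[24,0.1267,0.02,0,0,0,0],[24,0.0833,0.0133,0,0,0,0],[24,0.0333,0.0067,0,0,0,0],[24,0,0,0,0,0,0],[24,0,0,0,0,0,0]]}}

```text
time_s: 12.72
position: [521.8, 287.8, 91.3]
ee_rot: [-2.14, -2.299, 0.005]
contact_force: [-0.7, -0.4, -3.1]
grip_width: 28.9
grip_force: 89.2
```

```bash
python3 -c "
from h import *
go('s2',z=30)"
```

```text
s2 tool d [ 4.4  4.7 61.3] world d [  4.2   4.6 -61.3] rot to stand-x [-0.003 -0.     0.001] j6 0.29 grip 28.90314355823799 89.16268930071965 t 12.7167
tilt to mend [-2.94634069e-03  1.78538511e-03  4.01714540e-22] M [[-0.071, 0.997, -0.003], [0.997, 0.071, -0.002], [-0.002, -0.003, -1.0]]
```

Emit:
{"method": "step_hand", "body": {"steps": [[24,0.0147,0.0133,0,0,0,0],[24,0,0,0.0667,0,0,0],[24,0,0,0.0833,0,0,0],[24,0,0,0.03,0,0,0],[24,0,0,0.01,0,0,0],[24,0,0,0.0033,0,0,0],[24,0,0,0,0,0,0],[24,0,0,0,0,0,0]]}}

```text
time_s: 13.38
position: [528.3, 293.1, 36.2]
ee_rot: [2.142, 2.296, 0.004]
contact_force: [0.2, 0.8, -2.4]
grip_width: 28.7
grip_force: 89.2
```

Emit:
{"method": "step_hand", "body": {"steps": [[24,0,0,0.0033,0,0,0],[24,0,0,0,0,0,0]]}}

```text
time_s: 13.55
position: [527.7, 293.3, 34.8]
ee_rot: [2.142, 2.297, 0.003]
contact_force: [-0.3, 0.4, -2.7]
grip_width: 29.0
grip_force: 89.2
```

```bash
python3 -c "
from h import *
go('s2',z=30)"
```

```text
s2 tool d [-0.8 -1.8  4.8] world d [-1.7 -0.9 -4.8] rot to stand-x [ 0.002 -0.    -0.   ] j6 0.29 grip 29.031232912526207 89.23711000476032 t 13.55
tilt to mend [ 1.87519348e-03 -5.92293194e-04 -9.45215852e-23] M [[-0.07, 0.998, 0.002], [0.998, 0.07, 0.001], [0.001, 0.002, -1.0]]
```

In the tool's units: 2 mm / 300 = 0.0067, -1 mm / 300 = -0.0033.

Emit:
{"method": "step_hand", "body": {"steps": [[24,0,-0.0033,0.0067,0,0,0],[24,0,0,0.0033,0,0,0],[24,0,0,0,0,0,0]]}}

```text
time_s: 13.8
position: [526.1, 293.1, 31.3]
ee_rot: [2.142, 2.298, 0.001]
contact_force: [-1.1, 0.0, 1.1]
grip_width: 29.1
grip_force: 89.6
```

Emit:
{"method": "step_hand", "body": {"steps": [[24,0,0,0.0033,0,0,0],[24,0,0,0,0,0,0]]}}

```text
time_s: 13.97
position: [526.1, 293.2, 31.2]
ee_rot: [-2.142, -2.298, -0.0]
contact_force: [-3.5, -0.5, 6.4]
grip_width: 29.1
grip_force: 90.5
```

Emit:
{"method": "step_hand", "body": {"steps": [[24,0,0,0.0033,0,0,0],[24,0,0,0,0,0,0]]}}

```text
time_s: 14.13
position: [526.2, 293.2, 31.2]
ee_rot: [-2.142, -2.298, 0.0]
contact_force: [-5.4, -1.9, 11.4]
grip_width: 29.5
grip_force: 91.1
```

Seated (contact at 31.2). Release, rise and go to punch_25.

In the tool's units: -30 mm / 300 = -0.1, -15 mm / 300 = -0.05.

Emit:
{"method": "step_hand", "body": {"steps": [[50,0,0,-0.0033,0,0,0],[50,0,0,0,0,0,0],[70,0,0,0,0,0,0],[70,0,0,0,0,0,0],[85,0,0,-0.05,0,0,0],[85,0,0,-0.1,0,0,0],[85,0,0,-0.1,0,0,0],[85,0,0,-0.05,0,0,0],[85,0,0,0,0,0,0],[85,0,0,0,0,0,0]]}}

```text
time_s: 14.97
position: [526.8, 293.2, 120.7]
ee_rot: [2.142, 2.297, 0.003]
contact_force: [-0.1, 0.5, -0.2]
grip_width: 84.9
grip_force: 0.0
```

```bash
python3 -c "
from h import *
go('p25',z=14)"
```

```text
p25 tool d [-373.7  122.2  106.7] world d [ 148.2 -364.1 -106.7] rot to stand-x [ 0.002  0.    -0.   ] j6 0.29 grip 84.86577588997419 0.0 t 14.9667
tilt to mend [ 2.32764583e-03 -6.92455206e-04  1.84887354e-22] M [[-0.07, 0.998, 0.002], [0.998, 0.07, 0.001], [0.001, 0.002, -1.0]]
```

In the tool's units: -36 mm / 300 = -0.12, -20 mm / 300 = -0.0667.

Emit:
{"method": "step_hand", "body": {"steps": [[85,-0.06,0.02,0,0,0,0],[85,-0.12,0.04,0,0,0,0],[85,-0.12,0.04,0,0,0,0],[85,-0.12,0.04,0,0,0,0],[85,-0.12,0.04,0,0,0,0],[85,-0.12,0.04,0,0,0,0],[85,-0.12,0.04,0,0,0,0],[85,-0.12,0.04,0,0,0,0],[85,-0.12,0.04,0,0,0,0],[85,-0.12,0.04,0,0,0,0],[85,-0.0667,0.02,0,0,0,0],[85,-0.04,0.01,0,0,0,0]]}}

```text
time_s: 15.97
position: [674.2, -74.7, 116.9]
ee_rot: [-2.144, -2.292, 0.003]
contact_force: [-0.7, -0.0, 0.2]
grip_width: 84.6
grip_force: 0.0
```

Emit:
{"method": "step_hand", "body": {"steps": [[85,0,0,0,0,0,0],[85,0,0,0,0,0,0]]}}

```text
time_s: 16.13
position: [673.5, -70.9, 117.8]
ee_rot: [-2.141, -2.294, 0.002]
contact_force: [-0.6, 0.6, 0.0]
grip_width: 84.8
grip_force: 0.0
```

```bash
python3 -c "
from h import *
go('p25',z=14)"
```

```text
p25 tool d [ -0.3   1.8 103.8] world d [   1.5   -0.  -103.8] rot to stand-x [-0.003  0.    -0.001] j6 -0.3 grip 84.79941055360779 0.0 t 16.1333
tilt to mend [-3.33218635e-03 -1.91698001e-03  1.52149878e-22] M [[-0.069, 0.998, -0.003], [0.998, 0.069, 0.002], [0.002, -0.003, -1.0]]
```

In the tool's units: 30 mm / 300 = 0.1, 20 mm / 300 = 0.0667.

Emit:
{"method": "step_hand", "body": {"steps": [[85,0,0.0083,0.0667,0,0,0],[85,0,0,0.1,0,0,0],[85,0,0,0.1,0,0,0],[85,0,0,0.0567,0,0,0],[85,0,0,0.02,0,0,0],[85,0,0,0,0,0,0]]}}

```text
time_s: 16.63
position: [674.5, -68.6, 13.9]
ee_rot: [-2.136, -2.296, 0.004]
contact_force: [-0.5, 0.4, 0.7]
grip_width: 85.2
grip_force: 0.0
```

Emit:
{"method": "step_hand", "body": {"steps": [[18,0,0,0,0,0,0],[18,0,0,0,0,0,0],[18,0,0,0,0,0,0],[18,0,0,0,0,0,0],[18,0,0,0,0,0,0],[18,0,0,0,0,0,0],[18,0,0,0,0,0,0],[18,0,0,0,0,0,0],[18,0,0,0,0,0,0],[18,0,0,0,0,0,0]], "grip_force": 80}}

```text
time_s: 17.47
position: [678.6, -71.6, 18.3]
ee_rot: [2.141, 2.296, 0.002]
contact_force: [1.2, 0.7, 5.8]
grip_width: 22.2
grip_force: 78.1
```

```bash
python3 -c "
from h import *
go('s3',z=95);tops('top',[(110,203),(141,201)],64);tops('scene',[(170,133),(185,143)],64)"
```

```text
s3 tool d [ 312.  -126.3  -77.2] world d [-148.   302.4   76.7] rot to stand-x [ 0.003 -0.    -0.   ] j6 -0.3 grip 22.204751964024844 78.14571901224554 t 17.4667
tilt to mend [2.72375854e-03 6.78039481e-04 7.25816360e-23] M [[-0.07, 0.998, 0.003], [0.998, 0.07, -0.0], [-0.001, 0.003, -1.0]]
top (110, 203) [110.4 202.8] xy [522.2 353.6] d 35.8 [16 18]
top (141, 201) [137.5 201.7] xy [524.7 293.7] d 28.1 [12 13]
scene (170, 133) [170.7 133.1] xy [518.2 350.7] d 32.5 [14 10]
scene (185, 143) [183.7 142.1] xy [520.6 291.2] d 26.4 [11  8]
```

In the tool's units: 35 mm / 300 = 0.1167, -30 mm / 300 = -0.1.

Emit:
{"method": "step_hand", "body": {"steps": [[15,0,0,-0.0333,0,0,0],[15,0,0,-0.0833,0,0,0],[15,0,0,-0.1,0,0,0],[15,0,0,-0.04,0,0,0],[15,0.05,-0.02,0,0,0,0],[15,0.1,-0.04,0,0,0,0],[15,0.1167,-0.0467,0,0,0,0],[15,0.1167,-0.0467,0,0,0,0],[15,0.1167,-0.0467,0,0,0,0],[15,0.1167,-0.0467,0,0,0,0],[15,0.1167,-0.0467,0,0,0,0],[15,0.1167,-0.0467,0,0,0,0]]}}

```text
time_s: 18.57
position: [554.3, 177.6, 91.9]
ee_rot: [-2.141, -2.296, 0.005]
contact_force: [0.4, -0.4, -1.0]
grip_width: 22.0
grip_force: 78.5
```

Emit:
{"method": "step_hand", "body": {"steps": [[15,0.1,-0.0467,0,0,0,0],[15,0.0667,-0.0233,0,0,0,0],[15,0.0233,-0.01,0,0,0,0],[15,0,0,0,0,0,0],[15,0,0,0,0,0,0]]}}

```text
time_s: 18.98
position: [528.9, 230.8, 92.8]
ee_rot: [-2.141, -2.299, 0.003]
contact_force: [-0.8, -0.5, -1.2]
grip_width: 22.1
grip_force: 78.5
```

```bash
python3 -c "
from h import *
go('s3',z=32)"
```

```text
s3 tool d [-0.1  1.8 60.8] world d [  1.7   0.  -60.8] rot to stand-x [-0.002  0.     0.001] j6 0.19 grip 22.1374086938838 78.49043082213029 t 18.9833
tilt to mend [-1.53336370e-03  1.06787719e-03 -1.03534446e-22] M [[-0.071, 0.997, -0.001], [0.997, 0.071, -0.001], [-0.001, -0.002, -1.0]]
```

In the tool's units: 23 mm / 300 = 0.0767, 20 mm / 300 = 0.0667.

Emit:
{"method": "step_hand", "body": {"steps": [[15,0,0.0033,0.0667,0,0,0],[15,0,0,0.0767,0,0,0],[15,0,0,0.0333,0,0,0],[15,0,0,0.01,0,0,0],[15,0,0,0.0033,0,0,0],[15,0,0,0,0,0,0],[15,0,0,0,0,0,0]]}}

```text
time_s: 19.57
position: [532.1, 231.0, 37.9]
ee_rot: [2.142, 2.296, 0.003]
contact_force: [-0.8, 0.0, -1.5]
grip_width: 21.7
grip_force: 78.5
```

Emit:
{"method": "step_hand", "body": {"steps": [[15,0,0,0.0033,0,0,0],[15,0,0,0,0,0,0]]}}

```text
time_s: 19.73
position: [531.6, 231.3, 36.8]
ee_rot: [2.142, 2.297, 0.003]
contact_force: [0.8, -0.0, -2.1]
grip_width: 22.1
grip_force: 78.5
```

In the tool's units: 2 mm / 300 = 0.0067, 1 mm / 300 = 0.0033.

Emit:
{"method": "step_hand", "body": {"steps": [[15,0,0,0.0067,0,0,0],[15,0,0,0.0033,0,0,0],[15,0,0,0,0,0,0]]}}

```text
time_s: 19.98
position: [530.6, 231.1, 32.6]
ee_rot: [-2.142, -2.298, 0.0]
contact_force: [-0.5, -0.4, -1.3]
grip_width: 21.9
grip_force: 78.5
```

Emit:
{"method": "step_hand", "body": {"steps": [[15,0,0,0.0033,0,0,0],[15,0,0,0,0,0,0]]}}

```text
time_s: 20.15
position: [530.8, 231.2, 32.3]
ee_rot: [-2.142, -2.298, 0.0]
contact_force: [-1.1, -0.4, 2.6]
grip_width: 21.8
grip_force: 79.0
```

Emit:
{"method": "step_hand", "body": {"steps": [[15,0,0,0.0033,0,0,0],[15,0,0,0,0,0,0]]}}

```text
time_s: 20.32
position: [530.8, 231.3, 32.2]
ee_rot: [-2.142, -2.298, 0.001]
contact_force: [-3.8, -1.1, 8.2]
grip_width: 22.0
grip_force: 79.8
```

In the tool's units: -30 mm / 300 = -0.1, -15 mm / 300 = -0.05.

Emit:
{"method": "step_hand", "body": {"steps": [[45,0,0,-0.0033,0,0,0],[45,0,0,0,0,0,0],[70,0,0,0,0,0,0],[70,0,0,0,0,0,0],[85,0,0,-0.05,0,0,0],[85,0,0,-0.1,0,0,0],[85,0,0,-0.1,0,0,0],[85,0,0,-0.05,0,0,0],[85,0,0,0,0,0,0],[85,0,0,0,0,0,0]]}}

```text
time_s: 21.15
position: [531.7, 231.3, 122.7]
ee_rot: [2.141, 2.297, 0.003]
contact_force: [0.3, 0.2, -0.1]
grip_width: 85.0
grip_force: 0.0
```

```bash
python3 -c "
from h import *
go('p18',z=14)"
```

```text
p18 tool d [-490.7   37.   108.6] world d [  71.5 -486.8 -108.7] rot to stand-x [ 0.003 -0.    -0.   ] j6 0.19 grip 84.98993272045392 0.0 t 21.15
tilt to mend [ 2.56199466e-03 -4.72494256e-04  3.06611246e-23] M [[-0.07, 0.998, 0.003], [0.998, 0.07, 0.001], [0.0, 0.003, -1.0]]
```

In the tool's units: -38 mm / 300 = -0.1267, -20 mm / 300 = -0.0667.

Emit:
{"method": "step_hand", "body": {"steps": [[85,-0.0667,0.0067,0,0,0,0],[85,-0.1267,0.01,0,0,0,0],[85,-0.1267,0.01,0,0,0,0],[85,-0.1267,0.01,0,0,0,0],[85,-0.1267,0.01,0,0,0,0],[85,-0.1267,0.01,0,0,0,0],[85,-0.1267,0.01,0,0,0,0],[85,-0.1267,0.01,0,0,0,0],[85,-0.1267,0.01,0,0,0,0],[85,-0.1267,0.01,0,0,0,0],[85,-0.1267,0.01,0,0,0,0],[85,-0.1267,0.01,0,0,0,0]]}}

```text
time_s: 22.15
position: [594.7, -204.5, 118.9]
ee_rot: [-2.14, -2.294, 0.002]
contact_force: [0.6, 1.4, -1.2]
grip_width: 85.2
grip_force: 0.0
```

Emit:
{"method": "step_hand", "body": {"steps": [[85,-0.1,0.0067,0,0,0,0],[85,-0.05,0.0033,0,0,0,0],[85,-0.0267,0,0,0,0,0],[85,0,0,0,0,0,0],[85,0,0,0,0,0,0]]}}

```text
time_s: 22.57
position: [602.3, -254.4, 120.5]
ee_rot: [-2.14, -2.296, -0.0]
contact_force: [0.3, -0.1, 0.1]
grip_width: 84.8
grip_force: 0.0
```

```bash
python3 -c "
from h import *
go('p18',z=14)"
```

```text
p18 tool d [ -1.4   1.  106.5] world d [   0.9   -1.1 -106.5] rot to stand-x [-0.002 -0.     0.   ] j6 -0.6 grip 84.84744393442355 0.0 t 22.5667
tilt to mend [-1.98672218e-03 -2.31403510e-03 -2.62190832e-22] M [[-0.07, 0.998, -0.002], [0.998, 0.07, 0.002], [0.002, -0.002, -1.0]]
```

In the tool's units: 30 mm / 300 = 0.1, 20 mm / 300 = 0.0667.

Emit:
{"method": "step_hand", "body": {"steps": [[85,-0.0047,0.005,0.0667,0,0,0],[85,0,0,0.1,0,0,0],[85,0,0,0.1,0,0,0],[85,0,0,0.0633,0,0,0],[85,0,0,0.0233,0,0,0],[85,0,0,0,0,0,0]]}}

```text
time_s: 23.07
position: [602.6, -254.0, 13.0]
ee_rot: [-2.135, -2.296, 0.002]
contact_force: [-0.1, -0.1, -0.4]
grip_width: 85.0
grip_force: 0.0
```

Emit:
{"method": "step_hand", "body": {"steps": [[30,0,0,0,0,0,0],[30,0,0,0,0,0,0],[30,0,0,0,0,0,0],[30,0,0,0,0,0,0],[22,0,0,0,0,0,0],[22,0,0,0,0,0,0],[10,0,0,0,0,0,0],[10,0,0,0,0,0,0],[10,0,0,0,0,0,0],[10,0,0,0,0,0,0],[10,0,0,0,0,0,0]], "grip_force": 70}}

```text
time_s: 23.98
position: [605.2, -257.6, 16.5]
ee_rot: [2.141, 2.297, 0.001]
contact_force: [-0.7, -0.4, 4.8]
grip_width: 15.0
grip_force: 68.1
```

```bash
python3 -c "
from h import *
go('s4',z=95);tops('top',[(110,203),(137,201),(165,199)],64)"
```

```text
s4 tool d [430.7 -40.7 -78.8] world d [-70.7 426.8  78.5] rot to stand-x [ 0.001  0.    -0.   ] j6 -0.6 grip 14.995918164236073 68.13425772590563 t 23.9833
tilt to mend [1.17734292e-03 7.49863021e-04 2.80933282e-24] M [[-0.07, 0.998, 0.001], [0.998, 0.07, -0.001], [-0.001, 0.001, -1.0]]
top (110, 203) [110.5 202.8] xy [522.2 353.4] d 36.4 [16 18]
top (137, 201) [137.6 201.7] xy [524.8 293.4] d 28.2 [12 13]
top (165, 199) [165.4 199.8] xy [529.2 232.4] d 20.5 [9 9]
```

In the tool's units: 36 mm / 300 = 0.12, -30 mm / 300 = -0.1.

Emit:
{"method": "step_hand", "body": {"steps": [[10,0,0,-0.0333,0,0,0],[10,0,0,-0.0833,0,0,0],[10,0,0,-0.1,0,0,0],[10,0,0,-0.04,0,0,0],[10,0.05,-0.0033,0,0,0,0],[10,0.1,-0.01,0,0,0,0],[10,0.12,-0.0117,0,0,0,0],[10,0.12,-0.0117,0,0,0,0],[10,0.12,-0.0117,0,0,0,0],[10,0.12,-0.0117,0,0,0,0],[10,0.12,-0.0117,0,0,0,0],[10,0.12,-0.0117,0,0,0,0]]}}

```text
time_s: 25.03
position: [558.5, 4.1, 90.6]
ee_rot: [-2.14, -2.295, 0.003]
contact_force: [0.3, -1.2, -0.5]
grip_width: 15.3
grip_force: 68.2
```

Emit:
{"method": "step_hand", "body": {"steps": [[10,0.12,-0.0117,0,0,0,0],[10,0.12,-0.0117,0,0,0,0],[10,0.12,-0.0117,0,0,0,0],[10,0.12,-0.0117,0,0,0,0],[10,0.06,-0.005,0,0,0,0],[10,0.0233,0,0,0,0,0],[10,0,0,0,0,0,0],[10,0,0,0,0,0,0]]}}

```text
time_s: 25.7
position: [533.1, 168.5, 91.7]
ee_rot: [-2.141, -2.298, 0.003]
contact_force: [-0.1, -0.9, -0.8]
grip_width: 15.4
grip_force: 68.2
```

```bash
python3 -c "
from h import *
go('s4',z=32)"
```

```text
s4 tool d [ 0.7  1.5 59.7] world d [  1.4   0.7 -59.7] rot to stand-x [-0.002  0.     0.001] j6 0.08 grip 15.373365855650624 68.22499352158047 t 25.7
tilt to mend [-2.05214533e-03  8.41720236e-04 -1.89425982e-22] M [[-0.071, 0.997, -0.002], [0.997, 0.071, -0.001], [-0.001, -0.002, -1.0]]
```

In the tool's units: 23 mm / 300 = 0.0767, 20 mm / 300 = 0.0667.

Emit:
{"method": "step_hand", "body": {"steps": [[10,0,0.0033,0.0667,0,0,0],[10,0,0,0.0767,0,0,0],[10,0,0,0.0333,0,0,0],[10,0,0,0.01,0,0,0],[10,0,0,0.0033,0,0,0],[10,0,0,0,0,0,0],[10,0,0,0,0,0,0]]}}

```text
time_s: 26.28
position: [536.3, 168.6, 36.9]
ee_rot: [2.142, 2.296, 0.003]
contact_force: [0.1, -0.1, -0.0]
grip_width: 15.6
grip_force: 68.3
```

Emit:
{"method": "step_hand", "body": {"steps": [[10,0,0,0.0067,0,0,0],[10,0,0,0.0033,0,0,0],[10,0,0,0,0,0,0],[10,0,0,0,0,0,0]]}}

```text
time_s: 26.62
position: [535.3, 169.0, 33.0]
ee_rot: [2.142, 2.298, 0.0]
contact_force: [-1.1, 0.4, -0.1]
grip_width: 15.2
grip_force: 68.3
```

In the tool's units: 1 mm / 300 = 0.0033.

Emit:
{"method": "step_hand", "body": {"steps": [[10,0,0,0.0033,0,0,0],[10,0,0,0,0,0,0]]}}

```text
time_s: 26.78
position: [535.1, 169.0, 31.7]
ee_rot: [-2.142, -2.298, 0.0]
contact_force: [-0.8, 0.6, -1.4]
grip_width: 15.4
grip_force: 68.3
```

Emit:
{"method": "step_hand", "body": {"steps": [[10,0,0,0.0033,0,0,0],[10,0,0,0,0,0,0]]}}

```text
time_s: 26.95
position: [535.0, 168.9, 30.6]
ee_rot: [-2.142, -2.298, 0.0]
contact_force: [-0.7, 0.2, -1.1]
grip_width: 15.6
grip_force: 68.3
```

Emit:
{"method": "step_hand", "body": {"steps": [[10,0,0,0.0023,0,0,0],[10,0,0,0,0,0,0]]}}

```text
time_s: 27.12
position: [535.1, 168.9, 30.5]
ee_rot: [-2.142, -2.298, 0.0]
contact_force: [-1.1, -0.2, 4.2]
grip_width: 15.4
grip_force: 68.8
```

Contact at 30.5. Release, rise and back off clear of the view.

In the tool's units: -38 mm / 300 = -0.1267, -30 mm / 300 = -0.1.

Emit:
{"method": "step_hand", "body": {"steps": [[40,0,0,0,0,0,0],[40,0,0,0,0,0,0],[70,0,0,0,0,0,0],[70,0,0,0,0,0,0],[85,0,0,-0.05,0,0,0],[85,0,0,-0.1,0,0,0],[85,0,0,-0.1,0,0,0],[85,0,0,-0.0833,0,0,0],[85,-0.0833,0,0,0,0,0],[85,-0.1267,0,0,0,0,0],[85,-0.1267,0,0,0,0,0],[85,-0.1267,0,0,0,0,0]]}}

```text
time_s: 28.12
position: [545.0, 29.2, 130.5]
ee_rot: [2.14, 2.299, 0.001]
contact_force: [1.8, -0.3, 0.1]
grip_width: 85.2
grip_force: 0.0
```

Emit:
{"method": "step_hand", "body": {"steps": [[85,-0.1267,0,0,0,0,0],[85,-0.1267,0,0,0,0,0],[85,-0.1267,0,0,0,0,0],[85,-0.1267,0,0,0,0,0],[85,-0.0667,0,0,0,0,0],[85,0,0,0,0,0,0],[85,0,0,0,0,0,0]]}}

```text
time_s: 28.7
position: [556.8, -142.5, 129.9]
ee_rot: [-2.145, -2.295, -0.0]
contact_force: [0.2, 0.7, -0.2]
grip_width: 85.0
grip_force: 0.0
```

```bash
python3 - <<'E'
from h import *
t=r.snapshot("top");s=r.snapshot("scene")
tops('top',[(110,203),(137,201),(165,199),(193,198)],64,t);tops('scene',[(170,133),(184,142),(199,152),(214,163)],64,s)
cv2.imwrite("pics/f.png",np.vstack([cv2.resize(i[...,::-1],(640,280),interpolation=cv2.INTER_CUBIC) for i in(t[170:240,70:230],s[115:203,120:321])]))
E
```

```text
top (110, 203) [110.5 202.8] xy [522.  353.5] d 36.0 [16 18]
top (137, 201) [137.5 201.7] xy [524.7 293.7] d 28.1 [12 13]
top (165, 199) [165.3 199.8] xy [529.3 232.5] d 20.3 [9 9]
top (193, 198) [193.5 197.9] xy [533.8 170.5] d 14.2 [6 7]
scene (170, 133) [170.7 133.1] xy [518.2 350.7] d 32.5 [14 10]
scene (184, 142) [183.7 142.1] xy [520.6 291.2] d 26.4 [11  8]
scene (199, 152) [198.4 151.3] xy [526.  230.6] d 19.8 [8 6]
scene (214, 163) [213.5 161.5] xy [529.2 168.2] d 15.6 [6 7]
```

View pics/f.png

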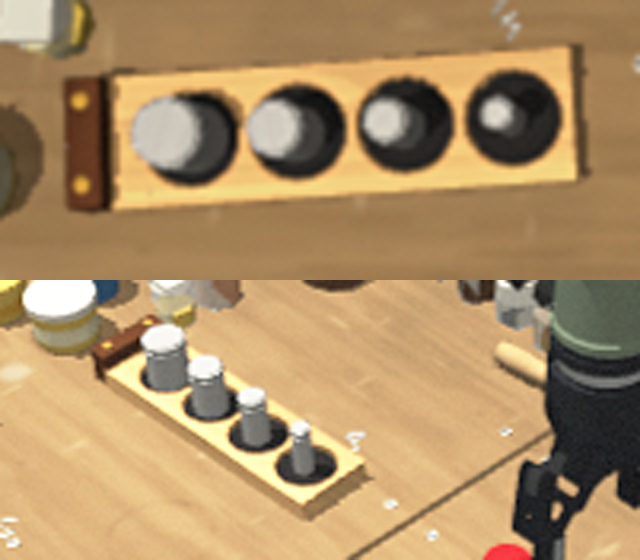

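All four stand upright in their recesses, thickest beside the dark stop, and the gripper is well clear.

```bash
python3 -c "
from rig import r
print(r.hand_in())"
```

```text
the job is handed in; nothing more can be done
None
```

The four punches stand upright in their recesses, in order from 40 mm at the dark stop to 18 mm at the plain end; the final pictures confirmed this, and I handed the job in at about 29 s.

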